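# Pack the assortment tray with the finished toy buggies

## Task

Pack the violet packing tray with the four finished toy buggies, the ones with wheels and a black roof: set each one down (do not drop it) on its wheels in the bay whose floor pad has the colour of its body, near the middle of the bay and pointing along the bay's long side, either way round. Leave the two unfinished body shells without wheels and roof where they lie.

Things in the scene. Friction and masses are not known exactly. Their poses are not given: they have to be found in the camera images.
- red_car: Finished red toy buggy, loose, ~50 g: red body and rear wing, black roof, 4 black tyres (fixed) at the corners. 72 long (own x, nose -x) x 46 wide over tyres x 34 mm high. Origin: footprint centre at tyre foot, z up. Grip along own y: flat sides 26 mm apart, 6-34 mm above origin (above 20 mm only x -11 to +19), in the 34 mm gap between front and rear tyres, centred on the origin.
- yellow_car: Finished yellow toy buggy, loose, ~50 g: yellow body and rear wing, black roof, 4 black tyres (fixed) at the corners. 72 long (own x, nose -x) x 46 wide over tyres x 34 mm high. Origin: footprint centre at tyre foot, z up. Grip along own y: flat sides 26 mm apart, 6-34 mm above origin (above 20 mm only x -11 to +19), in the 34 mm gap between front and rear tyres, centred on the origin.
- white_car: Finished white toy buggy, loose, ~50 g: white body and rear wing, black roof, 4 black tyres (fixed) at the corners. 72 long (own x, nose -x) x 46 wide over tyres x 34 mm high. Origin: footprint centre at tyre foot, z up. Grip along own y: flat sides 26 mm apart, 6-34 mm above origin (above 20 mm only x -11 to +19), in the 34 mm gap between front and rear tyres, centred on the origin.
- cyan_car: Finished light blue toy buggy, loose, ~50 g: light blue body and rear wing, black roof, 4 black tyres (fixed) at the corners. 72 long (own x, nose -x) x 46 wide over tyres x 34 mm high. Origin: footprint centre at tyre foot, z up. Grip along own y: flat sides 26 mm apart, 6-34 mm above origin (above 20 mm only x -11 to +19), in the 34 mm gap between front and rear tyres, centred on the origin.
- red_shell: Look-alike that stays: loose unfinished red body shell on the table, with no tyres, black roof or wing; small dark cockpit opening, two bare steel axles. 66 mm long (own x), 26 wide (36 over axles), 14 high. Origin: centre of the underside, z up.
- yellow_shell: Look-alike that stays: loose unfinished yellow body shell on the table, with no tyres, black roof or wing; small dark cockpit opening, two bare steel axles. 66 mm long (own x), 26 wide (36 over axles), 14 high. Origin: centre of the underside, z up.
- red_pad: Red floor pad of one of the 2 x 2 bays of the violet tray (204 x 176 x 14 mm, fixed). Pad 90 mm (own x) x 76 (own y), 2 thick, fixed; gap to the 4 mm walls 3 mm; walls rise 8 mm above the pad's top. Origin: centre of its underside, so its top is at own z = 2 mm. Bay centres 100 mm apart along x, 86 along y. Which bay has which colour varies.
- yellow_pad: Yellow floor pad of one of the 2 x 2 bays of the violet tray (204 x 176 x 14 mm, fixed). Pad 90 mm (own x) x 76 (own y), 2 thick, fixed; gap to the 4 mm walls 3 mm; walls rise 8 mm above the pad's top. Origin: centre of its underside, so its top is at own z = 2 mm. Bay centres 100 mm apart along x, 86 along y. Which bay has which colour varies.
- white_pad: White floor pad of one of the 2 x 2 bays of the violet tray (204 x 176 x 14 mm, fixed). Pad 90 mm (own x) x 76 (own y), 2 thick, fixed; gap to the 4 mm walls 3 mm; walls rise 8 mm above the pad's top. Origin: centre of its underside, so its top is at own z = 2 mm. Bay centres 100 mm apart along x, 86 along y. Which bay has which colour varies.
- cyan_pad: Light blue floor pad of one of the 2 x 2 bays of the violet tray (204 x 176 x 14 mm, fixed). Pad 90 mm (own x) x 76 (own y), 2 thick, fixed; gap to the 4 mm walls 3 mm; walls rise 8 mm above the pad's top. Origin: centre of its underside, so its top is at own z = 2 mm. Bay centres 100 mm apart along x, 86 along y. Which bay has which colour varies.

How it is judged:
At the end, for the whole second after the job is handed in: Each finished buggy stands level on the pad of its own colour: centre within 14 mm along and 17 mm across, long axis within 0.35 rad of the pad's (either way), tilt under 0.1 rad, foot under 3 mm above the pad, at rest; both shells at rest within 20 mm of their start (x of red_car in the frame of red_pad between -0.014 and 0.014 m and y of red_car in the frame of red_pad between -0.017 and 0.017 m and z of red_car in the frame of red_pad below 0.005 m and angle between each of red_car, yellow_car, white_car, cyan_car's own z axis and vertical below 0.1 rad and angle between the x axis of red_car and the x axis of red_pad, either way round below 0.35 rad and linear speed of each of red_car, yellow_car, white_car, cyan_car, red_shell, yellow_shell below 0.01 m/s and angular speed of each of red_car, yellow_car, white_car, cyan_car below 0.1 rad/s and x of yellow_car in the frame of yellow_pad between -0.014 and 0.014 m and y of yellow_car in the frame of yellow_pad between -0.017 and 0.017 m and z of yellow_car in the frame of yellow_pad below 0.005 m and angle between the x axis of yellow_car and the x axis of yellow_pad, either way round below 0.35 rad and x of white_car in the frame of white_pad between -0.014 and 0.014 m and y of white_car in the frame of white_pad between -0.017 and 0.017 m and z of white_car in the frame of white_pad below 0.005 m and angle between the x axis of white_car and the x axis of white_pad, either way round below 0.35 rad and x of cyan_car in the frame of cyan_pad between -0.014 and 0.014 m and y of cyan_car in the frame of cyan_pad between -0.017 and 0.017 m and z of cyan_car in the frame of cyan_pad below 0.005 m and angle between the x axis of cyan_car and the x axis of cyan_pad, either way round below 0.35 rad and distance of each of red_shell, yellow_shell from where it was at the start of the episode below 0.02 m); the robot touches nothing.
It fails at once if a finished car is let go in the air, more than about 25 mm above its pad ((height (world z) of red_car above 0.032 m and contact force between red_car and anything else below 0.01 N) or (height (world z) of yellow_car above 0.032 m and contact force between yellow_car and anything else below 0.01 N) or (height (world z) of white_car above 0.032 m and contact force between white_car and anything else below 0.01 N) or (height (world z) of cyan_car above 0.032 m and contact force between cyan_car and anything else below 0.01 N)).
It fails at once if an unfinished shell is shifted more than 20 mm (distance of any of red_shell, yellow_shell from where it was at the start of the episode above 0.02 m).
It also fails if it takes over 99 s, if anything falls off the work surface, if the arm or the gripper's body presses on something with over 40 N, if the wrist force passes 120 N, or if a joint passes its speed limit or range.

## Robot

A 7-joint arm with a two-finger parallel gripper is mounted at the origin on the work surface. World frame = base frame: x ahead of the robot, y to its left, z up, the work surface at z = 0. Lengths are in m, angles in rad, forces in N, time in s.
With the tool pointing down it reaches from about 0.425 to 0.8 m from the base axis. Payload 8.3 kg.
Tool frame: the origin (TCP) lies on the centre line of the jaws, within the pads' length; the fingertips stand 25 mm ahead of it and the grasp point (between the pads) lies 6 mm ahead of it; z points along the fingers, y is the direction in which the jaws open and shut (so a half turn about z gives the same grasp; the last joint's range is limited). The gripper opens to 85 mm and grips with 20 to 120 N. Pads are 22 mm wide; open, the fingers measure 114 mm over their backs; the gripper's body (76 mm by 85 mm) begins 54 mm behind the grasp point. The pads swing forward as they close: fully open they stand 13 mm farther back than shut.
Start: joints at [-1.358, 0.383, 0.016, 1.37, -0.006, 1.388, -0.046], TCP at [0.17, 0.601, 0.256] pointing down, gripper open.
Joint ranges: [-2.95, 2.95], [-0.25, 2.06], [-1.52, 1.56], [0.18, 2.33], [-1.44, 4.58], [0.02, 2.06], [-3.01, 3.01]. Speed limits (rad/s): [2.39, 2.39, 3.01, 3.01, 3.14, 3.14, 3.14].

## Interface

Orientations are given as a rotation vector (axis times angle).
In Python, from workcell import arm gives the robot as it stands.
- The arm moves only by the tool servo_tool, never from a script. Its argument "plan" is one flat list of numbers, 7 for each row, row after row: the shift along the tool's x, y, z in cm, then the turn, a rotation vector about the tool's x, y, z in degrees, then the gripper command: -1 is fully open, 1 is shut, values between are in proportion. In form: [tx, ty, tz, wx, wy, wz, gripper, tx, ty, tz, wx, wy, wz, gripper, ...]. A call has exactly 8 rows; each row shifts and turns the commanded pose from where the row before left it, along the tool's axes as they then stand; what a row does not reach is not made up. A row lasts 1/12 s, in which the tool goes at most 41.7 mm and 7.16 degrees, less where a joint would pass 70% of its speed; a pose out of reach is approached as far as the arm can. A call with a gripper value outside its range is refused whole. The fingers move at their own pace and stop on an object; the grip force is fixed at half the most. Time passes only in rows, so rows that do not move let the fingers close, or fill a call up. It gives the time, the measured TCP pose, the force and the opening at its end, in the units of the state.
- arm.observe(): the state, without advancing time (a new reading comes with each control period).
- arm.read_camera(name): name is "scene" or "top" or "wrist"; returns a dict with "image" (420x560x3 uint8, red, green, blue), "fx", "fy", "cx", "cy" (pixels), "T" (4x4, takes a point from camera to world coordinates). Camera axes: x right, y down, z forward; pixel columns grow to the right and rows downward; lengths in m; the calibration is good to about 2 mm. A picture is of the moment at which its call begins. There is no depth.
- arm.sign_off(): hands the job in, once; it reports no verdict.
Trained networks look in the newest picture that a camera, given by its name, has taken for a name from the list of things; names that differ only in an ending like _2 or _b are one class to them, and where a whole thing is asked for, a point or a joint stands for the part that bears it (a point fixed in the world has none). Each returns a list of dicts, best first, with "confidence" (0 to 1); they miss things now and then, are a little off and sometimes report something else, mostly with a low value. They report only what shows in the picture. A call takes as long as a camera call.
- arm.trace(query, camera): "pixels" (420x560 bool, what is visible of it) and "centre" ([column, row] in pixels, amid what is visible of it).
- arm.pinpoint(query, camera): "centre" ([column, row] in pixels: a listed point, or the origin of a listed thing).
The state is a dict: "time": time; "qpos": joint angles; "qvel": joint speeds; "tau": joint torques, N m; "eef_pos": TCP position; "ee_rot": TCP orientation; "ft_force": force on the tool from outside, world axes, zero at the start; "ft_torque": the same for the moment, N m; "finger_gap": finger opening in m.
Only numpy, scipy, OpenCV 4.12 (cv2) and the standard library are available. Lean on these libraries where they do the work, as an engineer would, in place of code of your own. Each camera call takes 0.05 s, during which the arm holds its last target.

## Working session

There is one attempt and no reset: what is moved stays moved. The work goes in short steps, Python scripts to look and compute and a tool call to move; the robot and the scene stay as the last step left them, time stands still between calls to the robot, and variables do not carry over. Pictures are saved under pics/ and viewed, and the job is handed in when it is done.

Besides the shell and the picture viewer there is one more tool, called after "Request:" as name(argument=value, ...) on one line, values as JSON. servo_tool: Moves the arm, as the interface text tells. Its arguments: {"type":"object","properties":{"plan":{"type":"array"}},"required":["plan"]}

```bash
ls; mkdir -p pics; python3 - <<'E'
from workcell import arm
import cv2
s=arm.observe();print(s['time'],s['eef_pos'],s['ee_rot'],s['finger_gap'])
for c in ['top','scene']:
    r=arm.read_camera(c);cv2.imwrite(f'pics/{c}0.png',r['image'][:,:,::-1]);print(c,r['fx'],r['T'])
    
E
```

```text
pics
0.0 [0.17007186 0.60095284 0.25527786] [-4.31839120e-01 -3.11153730e+00  3.01938645e-03] 0.08521264702033117
top 379.5969988963917 [[ 0.0113098  -0.99490387  0.1001917   0.47252696]
 [-0.99980084 -0.00960368  0.01749453 -0.01640875]
 [-0.01644317 -0.10036961 -0.99481434  0.77688612]
 [ 0.          0.          0.          1.        ]]
scene 444.9525945388363 [[-0.02519008  0.80391309 -0.5942131   1.16539592]
 [ 0.99962218  0.02679493 -0.00612536 -0.01684881]
 [ 0.01099764 -0.59414289 -0.80428433  0.85514783]
 [ 0.          0.          0.          1.        ]]
```

View pics/top0.png

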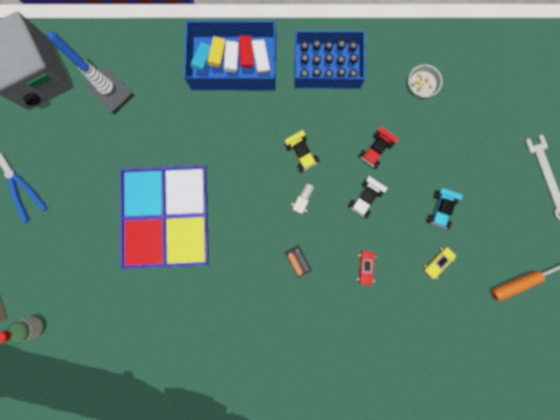

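View pics/scene0.png

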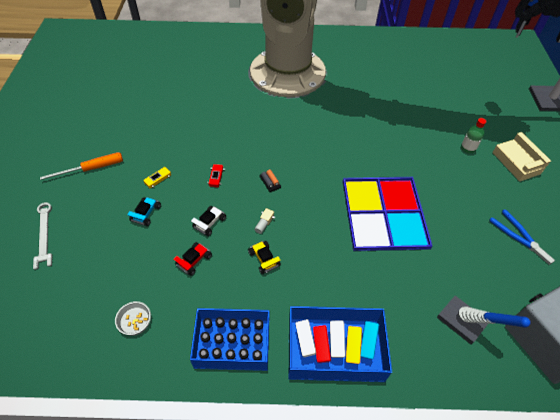

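```bash
cat > h.py <<'E'
from workcell import arm
import numpy as np, cv2
from scipy.spatial.transform import Rotation as R
def ray(r,p):
    d=np.array([(p[0]-r['cx'])/r['fx'],(p[1]-r['cy'])/r['fy'],1.]);T=r['T']
    return T[:3,3],T[:3,:3]@d
def atz(r,p,z):
    o,d=ray(r,p);return o+d*(z-o[2])/d[2]
def tri(rays):
    A=np.zeros((3,3));b=np.zeros(3);
    for o,d in rays:
        d=d/np.linalg.norm(d);M=np.eye(3)-np.outer(d,d);A+=M;b+=M@o
    return np.linalg.solve(A,b)
def proj(r,P):
    Ti=np.linalg.inv(r['T']);P=np.atleast_2d(P)
    c=(Ti[:3,:3]@P.T).T+Ti[:3,3]
    return np.c_[c[:,0]/c[:,2]*r['fx']+r['cx'],c[:,1]/c[:,2]*r['fy']+r['cy']]
E
python3 - <<'E'
from h import *
np.set_printoptions(precision=4,suppress=True)
cs={c:arm.read_camera(c) for c in ['top','scene']}
for n in ['red','yellow','white','cyan']:
  for k in ['car','pad','shell']:
    if k=='shell' and n in('white','cyan'):continue
    q=f'{n}_{k}'
    for c in cs:
        o=arm.pinpoint(q,c);t=arm.trace(q,c)
        s=''
        for e in t[:1]:
            m=e['pixels'];
            ys,xs=np.nonzero(m);pts=np.array([atz(cs[c],(x,y),0.015)[:2] for x,y in zip(xs,ys)])
            w,v=np.linalg.eigh(np.cov(pts.T));a=np.degrees(np.arctan2(v[1,1],v[0,1]));s=(round(e['confidence'],2),m.sum(),pts.mean(0),'ang',round(a%180,1))
        print(q,c,[(round(e['confidence'],2),np.round(e['centre'],1),atz(cs[c],e['centre'],0)[:2]) for e in o[:2]],s)
E
```

```text
red_car top [(0.8, array([372.9, 147.3]), array([ 0.6842, -0.194 ]))] (0.85, np.int64(696), array([ 0.6789, -0.1996]), 'ang', np.float64(143.0))
red_car scene [(0.62, array([196.2, 260.6]), array([ 0.6774, -0.1948]))] (0.57, np.int64(612), array([ 0.6808, -0.2032]), 'ang', np.float64(140.4))
red_pad top [(0.67, array([142.8, 243.2]), array([0.4799, 0.2788]))] 
red_pad scene [(0.67, array([398.8, 197.6]), array([0.4854, 0.277 ]))] (0.72, np.int64(819), array([0.4902, 0.2709]), 'ang', np.float64(0.6))
red_shell top [(0.61, array([367.6, 270.2]), array([ 0.4307, -0.18  ]))] (0.92, np.int64(552), array([ 0.4373, -0.1748]), 'ang', np.float64(172.9))
red_shell scene [(0.7, array([212.6, 173.9]), array([ 0.4247, -0.1864]))] (0.49, np.int64(238), array([ 0.4426, -0.1756]), 'ang', np.float64(176.2))
yellow_car top [(0.75, array([299.9, 156.2]), array([ 0.6642, -0.0421])), (0.58, array([374.6, 150.5]), array([ 0.6774, -0.1974]))] (0.94, np.int64(716), array([ 0.67  , -0.0439]), 'ang', np.float64(27.9))
yellow_car scene [(0.87, array([264.6, 258.4]), array([ 0.6671, -0.0447])), (0.74, array([20
[... 1160 characters left out ...]
cene [(0.69, array([371. , 233.4]), array([0.593, 0.198]))] 
cyan_car top [(0.92, array([439.6, 210.1]), array([ 0.554, -0.328])), (0.63, array([142.2, 242.3]), array([0.4817, 0.2802]))] (0.76, np.int64(764), array([ 0.5564, -0.3297]), 'ang', np.float64(157.1))
cyan_car scene [(0.65, array([148. , 214.4]), array([ 0.5562, -0.3249]))] (0.94, np.int64(510), array([ 0.5567, -0.3326]), 'ang', np.float64(160.1))
cyan_pad top [(0.72, array([141.6, 193.6]), array([0.5825, 0.2863]))] (0.93, np.int64(1629), array([0.5805, 0.2775]), 'ang', np.float64(177.1))
cyan_pad scene [(0.65, array([408.4, 226.8]), array([0.5716, 0.2874]))] (0.73, np.int64(1063), array([0.5896, 0.275 ]), 'ang', np.float64(177.3))
```

```bash
python3 - <<'E'
from h import *
np.set_printoptions(precision=4,suppress=True)
r=arm.read_camera('top')
im=cv2.cvtColor(r['image'],cv2.COLOR_RGB2HSV)
for n in ['red','yellow','white','cyan']:
    b=im[150:280,110:220]
    H,S,V=[b[...,i].astype(int) for i in range(3)]
    m={'red':(S>150)&((H<8)|(H>172)),'yellow':(S>120)&(H>22)&(H<36),'white':(S<50)&(V>150),'cyan':(S>120)&(H>85)&(H<105)}[n]
    m=cv2.morphologyEx(m.astype(np.uint8),cv2.MORPH_OPEN,np.ones((3,3)))
    cn=max(cv2.findContours(m,0,2)[0],key=cv2.contourArea)
    M=cv2.moments(cn);c=(M['m10']/M['m00']+110,M['m01']/M['m00']+150)
    rr=cv2.minAreaRect(cn);box=cv2.boxPoints(rr)+[110,150]
    w=np.array([atz(r,p,.006)[:2] for p in box])
    e=[w[(i+1)%4]-w[i] for i in range(4)];l=[np.linalg.norm(x) for x in e];k=int(np.argmax(l[:2]))
    print(n,np.round(c,1),atz(r,c,.006)[:2],w.mean(0),l[:2],np.degrees(np.arctan2(*e[k][::-1])))
E
```

```text
red [143.2 242. ] [0.4822 0.2758] [0.4835 0.2753] [np.float64(0.0874325853512213), np.float64(0.07212656006472824)] 3.0023992813708644
yellow [185.1 239.9] [0.4874 0.1903] [0.4877 0.1905] [np.float64(0.07236908689791859), np.float64(0.0844766171850485)] -176.3704794588149
white [184.3 191.2] [0.5875 0.1956] [0.5879 0.1956] [np.float64(0.07861261875457205), np.float64(0.09181140577676994)] -176.59962937172168
cyan [142.5 193.2] [0.5826 0.282 ] [0.5832 0.2822] [np.float64(0.07727094283283957), np.float64(0.09163956636683951)] -177.5335823721388
```

Request:
servo_tool(plan=[-2.7,-2.0,0.2,0,0,0,-0.2,-2.7,-2.0,0.2,0,0,0,-0.2,-2.7,-2.0,0.2,0,0,0,-0.2,-2.7,-2.0,0.2,0,0,0,-0.2,-2.7,-2.0,0.2,0,0,0,-0.2,-2.7,-2.0,0.2,0,0,0,-0.2,-2.7,-2.0,0.2,0,0,0,-0.2,-2.7,-2.0,0.2,0,0,0,-0.2])

```text
time: 2.92
eef_pos: [0.3352, 0.3872, 0.2404]
ee_rot: [0.432, 3.112, 0.001]
ft_force: [0.9, 0.1, -0.6]
finger_gap: 0.0508
```

Request:
servo_tool(plan=[-2.7,-2.0,0.2,0,0,0,-0.2,-2.7,-2.0,0.2,0,0,0,-0.2,-2.7,-2.0,0.2,0,0,0,-0.2,-2.7,-2.0,0.2,0,0,0,-0.2,-2.7,-2.0,0.2,0,0,0,-0.2,-2.7,-2.0,0.2,0,0,0,-0.2,-2.7,-2.0,0.2,0,0,0,-0.2,-2.7,-2.0,0.2,0,0,0,-0.2])

```text
time: 3.58
eef_pos: [0.4995, 0.1745, 0.2245]
ee_rot: [0.431, 3.111, 0.001]
ft_force: [0.4, 1.0, 0.0]
finger_gap: 0.0511
```

Request:
servo_tool(plan=[-2.7,-2.0,0.2,0,0,0,-0.2,-2.7,-2.0,0.2,0,0,0,-0.2,-2.7,-2.0,0.2,0,0,0,-0.2,-2.7,-2.0,0.2,0,0,0,-0.2,-2.7,-2.0,0.2,0,0,0,-0.2,-2.7,-2.0,0.2,0,0,0,-0.2,-2.7,-2.0,0.2,0,0,0,-0.2,0,0,0,0,0,0,-0.2])

```text
time: 4.25
eef_pos: [0.6441, -0.0183, 0.2093]
ee_rot: [0.444, 3.109, -0.008]
ft_force: [-1.8, -1.2, -0.1]
finger_gap: 0.0512
```

```bash
python3 - <<'E'
from h import *
r=arm.read_camera('wrist');cv2.imwrite('pics/w1.png',r['image'][:,:,::-1]);print(r['fx'],r['T'])
s=arm.observe();print(s['eef_pos'],s['ee_rot'],s['qpos'])
E
```

```text
333.3345738752544 [[ 0.27861466  0.91658564  0.28678326  0.57123025]
 [ 0.96039307 -0.26454439 -0.08752953  0.003913  ]
 [-0.00436141  0.29981167 -0.95398844  0.32696166]
 [ 0.          0.          0.          1.        ]]
[ 0.64320271 -0.01519301  0.20944958] [-0.44142284 -3.11010846  0.0047327 ] [-0.35491087  0.47470991  0.47166198  1.40156699 -0.21315687  1.31686341
  1.41422806]
```

View pics/w1.png

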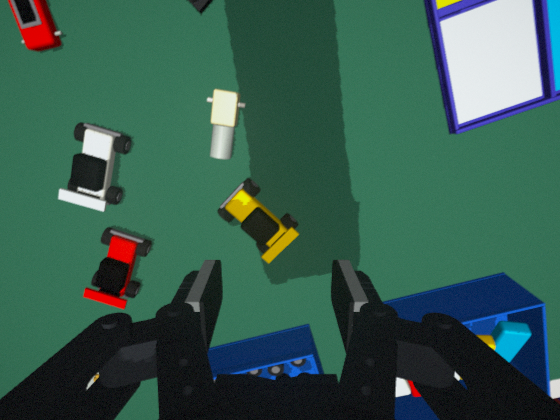

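```bash
cat >> h.py <<'E'
from scipy.optimize import minimize
def box(x0,x1,y0,y1,z0,z1):
    return np.array([[x,y,z] for x in(x0,x1) for y in(y0,y1) for z in(z0,z1)])*1e-3
PARTS=[box(-33,33,-13,13,6,20),box(-11,19,-13,13,20,34),box(28,36,-22,22,18,26)]
_a=np.linspace(0,2*np.pi,12,endpoint=False)
for xs in(-25,25):
    for y0,y1 in((-23,-13),(13,23)):
        PARTS.append(np.array([[xs+8*np.cos(t),y,8+8*np.sin(t)] for t in _a for y in(y0,y1)])*1e-3)
def render(r,x,y,th,z0=0,k=2):
    m=np.zeros((420*k,560*k),np.uint8);Rz=R.from_euler('z',th).as_matrix()
    for P in PARTS:
        q=proj(r,P@Rz.T+[x,y,z0])*k
        cv2.fillConvexPoly(m,cv2.convexHull(np.round(q).astype(np.int32)),1)
    return m
def fit(r,mask,x,y,th,z0=0):
    M=cv2.resize(mask.astype(np.uint8),None,fx=2,fy=2,interpolation=cv2.INTER_NEAREST)
    def f(p):
        m=render(r,p[0]/100,p[1]/100,p[2],z0);return -(m&M).sum()/max(1,(m|M).sum())
    best=None
    for t in(th,th+np.pi):
        s=np.array([x*100,y*100,t])
        for _ in range(2):
            o=minimize(f,s,method='Nelder-Mead',options=dict(initial_simplex=s+np.array([[0,0,0],[.8,0,0],[0,.8,0],[.3,.3,.2]]),xatol=.005,fatol=1e-4));s=o.x
        if best is None or o.fun<best.fun: best=o
    return best.x[0]/100,best.x[1]/100,np.degrees(best.x[2]),-best.fun
def find(q,cam,x,y,deg,z0=0,save=None):
    r=arm.read_camera(cam);im=r['image'].copy()
    for e in arm.trace(q,cam)[:3]:
        p=atz(r,e['centre'],z0+.015)
        if np.hypot(p[0]-x,p[1]-y)>.05: print(q,'reject',p);continue
        f=fit(r,e['pixels'],x,y,np.radians(deg),z0)
        print(q,cam,'x %.4f y %.4f deg %.1f iou %.2f conf %.2f'%(*f,e['confidence']))
        if save:
            m=render(r,f[0],f[1],np.radians(f[2]),z0,1)
            cv2.drawContours(im,cv2.findContours(m,0,2)[0],-1,(255,0,255),1)
            cv2.imwrite(save,im[:,:,::-1])
        return f
def go(x,y,z,deg):
    "tool-frame shift (cm) and turn to reach the target"
    s=arm.observe();Rm=R.from_rotvec(s['ee_rot']).as_matrix()
    d=Rm.T@(np.array([x,y,z])-s['eef_pos'])*100
    a=np.degrees(np.arctan2(Rm[1,0],Rm[0,0]));w=-((deg-a+90)%180-90)
    print('t %.2f pos'%s['time'],np.round(s['eef_pos'],4),'toolx %.1f'%a,'tilt %.2f'%np.degrees(np.arccos(-Rm[2,2])),'gap %.4f'%s['finger_gap'],'q7 %.2f'%s['qpos'][6])
    print('shift cm',np.round(d,2),'turn wz',round(w,1), 'other turn',round(w-180*np.sign(w),1))
E
python3 - <<'E'
from h import *
y=find('yellow_car','wrist',.668,-.045,30,save='pics/f1.png')
find('yellow_car','top',.668,-.045,30)
find('red_car','wrist',.68,-.197,142,save='pics/f2.png')
find('red_car','top',.68,-.197,142)
find('white_car','wrist',.578,-.178,146,save='pics/f3.png')
find('white_car','top',.578,-.178,146)
go(y[0],y[1],.13,y[2])
E
cd pics; python3 -c "
import cv2;import numpy as np
a=cv2.imread('f1.png')[150:290,200:320];b=cv2.imread('f2.png')[200:340,60:180];c=cv2.imread('f3.png')[100:240,40:160]
cv2.imwrite('fc.png',cv2.resize(np.hstack([a,b,c]),None,fx=2,fy=2))"
```

```text
yellow_car wrist x 0.6625 y 0.0322 deg 58.9 iou -0.00 conf 0.87
yellow_car reject [ 0.58495306 -0.18368812  0.015     ]
yellow_car reject [ 0.680217   -0.20439558  0.015     ]
red_car wrist x 0.7034 y -0.1309 deg 173.8 iou -0.00 conf 0.73
red_car top x 0.6922 y -0.1421 deg 167.0 iou -0.00 conf 0.56
white_car reject [ 0.45156429 -0.17127354  0.015     ]
white_car top x 0.6351 y -0.1401 deg 180.8 iou -0.00 conf 0.67
t 4.90 pos [ 0.6424 -0.0099  0.2105] toolx 164.2 tilt 0.01 gap 0.0513 q7 1.41
shift cm [-0.79  4.6   8.05] turn wz -74.6 other turn 105.4h.py:35: RuntimeWarning: overflow encountered in scalar negative
  m=render(r,p[0]/100,p[1]/100,p[2],z0);return -(m&M).sum()/max(1,(m|M).sum())
[ WARN:0@0.028] global loadsave.cpp:275 findDecoder imread_('f3.png'): can't open/read file: check file path/integrity
Traceback (most recent call last):
TypeError: 'NoneType' object is not subscriptable
```

```bash
sed -i 's/return -(m&M).sum()\/max(1,(m|M).sum())/return -float((m\&M).sum())\/max(1.,float((m|M).sum()))/' h.py
python3 - <<'E'
from h import *
y=find('yellow_car','wrist',.668,-.045,30,save='pics/f1.png')
find('yellow_car','top',.668,-.045,30)
find('red_car','wrist',.68,-.197,142,save='pics/f2.png')
find('red_car','top',.68,-.197,142)
find('white_car','wrist',.578,-.178,146,save='pics/f3.png')
find('white_car','top',.578,-.178,146)
find('cyan_car','top',.556,-.33,158)
go(y[0],y[1],.13,y[2])
E
cd pics; python3 -c "
import cv2;import numpy as np
a=cv2.imread('f1.png')[150:290,200:320];b=cv2.imread('f2.png')[200:340,60:180];
cv2.imwrite('fc.png',cv2.resize(np.hstack([a,b]),None,fx=3,fy=3))"
```

```text
yellow_car wrist x 0.6696 y -0.0459 deg 29.9 iou 0.91 conf 0.95
red_car wrist x 0.6786 y -0.1996 deg 323.6 iou 0.89 conf 0.93
red_car top x 0.6772 y -0.1996 deg 322.2 iou 0.90 conf 0.67
white_car wrist x 0.5761 y -0.1770 deg 326.0 iou 0.91 conf 0.68
white_car top x 0.5748 y -0.1763 deg 326.7 iou 0.92 conf 0.95
cyan_car top x 0.5530 y -0.3300 deg 342.6 iou 0.89 conf 0.84
t 5.60 pos [ 0.6424 -0.0103  0.2102] toolx 164.2 tilt 0.01 gap 0.0513 q7 1.41
shift cm [-3.58 -2.68  8.02] turn wz -45.7 other turn 134.3
```

View pics/fc.png

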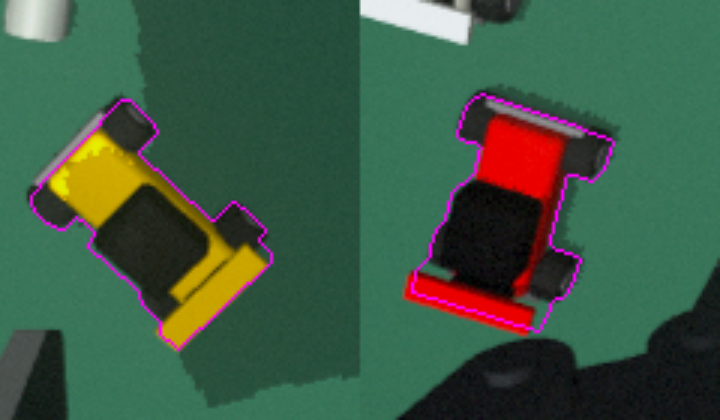

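Request:
servo_tool(plan=[-1.8,-1.35,1.5,0,0,0,-0.2,-1.8,-1.35,1.5,0,0,0,-0.2,0,0,1.5,0,0,-7.0,-0.2,0,0,1.5,0,0,-7.0,-0.2,0,0,1.5,0,0,-7.0,-0.2,0,0,1.5,0,0,-7.0,-0.2,0,0,1.5,0,0,-7.0,-0.2,0,0,1.5,0,0,-7.0,-0.2])

```text
time: 6.27
eef_pos: [0.6697, -0.0461, 0.0895]
ee_rot: [0.721, -3.058, 0.0]
ft_force: [0.1, -0.6, 0.4]
finger_gap: 0.0511
```

Request:
servo_tool(plan=[0,0,0,0,0,-3.7,-0.2,0,0,0,0,0,0,-0.2,0,0,0,0,0,0,-0.2,0,0,0,0,0,0,-0.2,0,0,0,0,0,0,-0.2,0,0,0,0,0,0,-0.2,0,0,0,0,0,0,-0.2,0,0,0,0,0,0,-0.2])

```text
time: 6.93
eef_pos: [0.6698, -0.046, 0.0905]
ee_rot: [-0.81, 3.035, -0.0]
ft_force: [-1.0, -0.4, -0.3]
finger_gap: 0.051
```

```bash
python3 - <<'E'
from h import *
r=arm.read_camera('wrist');cv2.imwrite('pics/w2.png',r['image'][:,:,::-1])
y=find('yellow_car','wrist',.668,-.045,30,save='pics/f1.png')
find('yellow_car','top',.668,-.045,30)
go(.6696,-.0459,.032,29.9)
E
```

```text
yellow_car wrist x 0.6689 y -0.0457 deg 30.4 iou 0.91 conf 0.72
t 7.18 pos [ 0.6697 -0.0461  0.0903] toolx -150.1 tilt 0.00 gap 0.0513 q7 2.23
shift cm [0.   0.02 5.83] turn wz -0.0 other turn 180.0
```

View pics/w2.png

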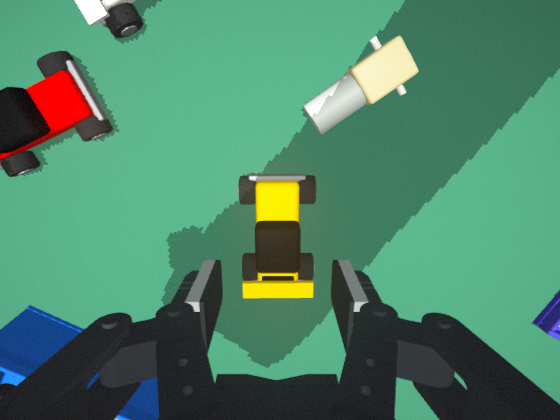

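Request:
servo_tool(plan=[0,0,1.5,0,0,0,-0.2,0,0,1.5,0,0,0,-0.2,0,0,1.5,0,0,0,-0.2,0,0,1.3,0,0,0,-0.2,0,0,0,0,0,0,-0.2,0,0,0,0,0,0,-0.2,0,0,0,0,0,0,1,0,0,0,0,0,0,1])

```text
time: 7.85
eef_pos: [0.6706, -0.0463, 0.0336]
ee_rot: [-0.81, 3.034, -0.001]
ft_force: [-0.8, -1.0, -0.0]
finger_gap: 0.0281
```

Request:
servo_tool(plan=[0,0,0,0,0,0,1,0,0,0,0,0,0,1,0,0,0,0,0,0,1,0,0,0,0,0,0,1,0,0,0,0,0,0,1,0,0,0,0,0,0,1,0,0,-1,0,0,0,1,0,0,-1,0,0,0,1])

```text
time: 8.52
eef_pos: [0.669, -0.046, 0.0523]
ee_rot: [0.81, -3.033, -0.001]
ft_force: [0.1, 0.5, -1.1]
finger_gap: 0.025
```

```bash
python3 - <<'E'
from h import *
r=arm.read_camera('wrist');cv2.imwrite('pics/w3.png',r['image'][:,:,::-1])
go(.4875,.190,.14,3.3)
E
```

```text
t 8.57 pos [ 0.6706 -0.0462  0.0553] toolx -150.1 tilt 0.12 gap 0.0252 q7 2.24
shift cm [ 4.09 29.59 -8.51] turn wz 26.6 other turn -153.4
```

View pics/w3.png

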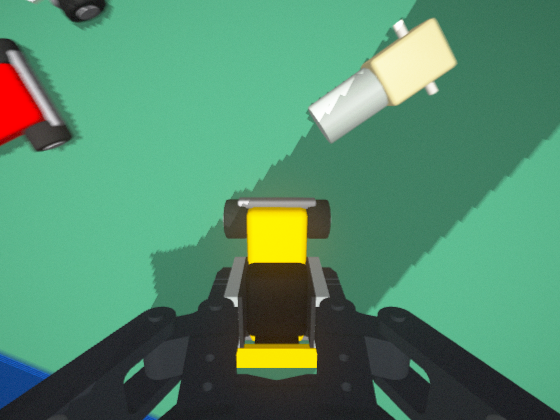

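Request:
servo_tool(plan=[0,0,-1.5,0,0,0,1,0.6,3.8,-0.6,0,0,0,1,0.6,3.8,-0.6,0,0,0,1,0.6,3.8,-0.6,0,0,0,1,0.6,3.8,-0.6,0,0,0,1,0.6,3.8,-0.6,0,0,0,1,0.6,3.8,0,0,0,0,1,0.6,3.8,0,0,0,0,1])

```text
time: 9.23
eef_pos: [0.4998, 0.165, 0.0985]
ee_rot: [-0.81, 3.033, 0.001]
ft_force: [0.1, 0.3, -0.0]
finger_gap: 0.0247
```

Request:
servo_tool(plan=[0,3.0,0,0,0,0,1,0,0,0,0,0,6.6,1,0,0,0,0,0,6.6,1,0,0,0,0,0,6.7,1,0,0,0,0,0,6.7,1,0,0,0,0,0,0,1,0,0,0,0,0,0,1,0,0,0,0,0,0,1])

```text
time: 9.9
eef_pos: [0.4858, 0.1896, 0.0975]
ee_rot: [-0.097, 3.14, 0.0]
ft_force: [0.1, -0.3, 0.2]
finger_gap: 0.0252
```

```bash
python3 - <<'E'
from h import *
r=arm.read_camera('wrist');cv2.imwrite('pics/w4.png',r['image'][:,:,::-1])
go(.4875,.190,.039,3.3)
for k in ['yellow','red']:
  print([(e['confidence'],atz(r,e['centre'],.006)) for e in arm.pinpoint(k+'_pad','wrist')[:2]])
E
```

```text
t 9.95 pos [0.4858 0.1895 0.0975] toolx -176.5 tilt 0.01 gap 0.0249 q7 1.29
shift cm [-0.17  0.04  5.85] turn wz 0.2 other turn -179.8
[]
[(0.72, array([0.48223002, 0.2754065 , 0.006     ]))]
```

View pics/w4.png

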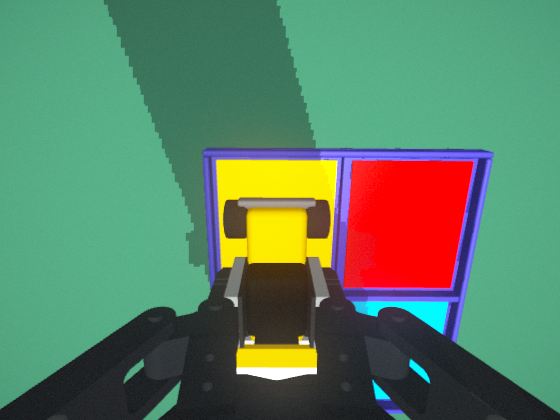

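Request:
servo_tool(plan=[-0.2,0,1.5,0,0,0,1,0,0,1.5,0,0,0,1,0,0,1.5,0,0,0,1,0,0,0.8,0,0,0,1,0,0,0.4,0,0,0,1,0,0,0.1,0,0,0,1,0,0,0,0,0,0,1,0,0,0,0,0,0,1])

```text
time: 10.72
eef_pos: [0.4881, 0.1897, 0.0399]
ee_rot: [-0.091, 3.14, 0.001]
ft_force: [0.2, 0.9, 0.2]
finger_gap: 0.0249
```

Request:
servo_tool(plan=[0,0,0,0,0,0,0,0,0,0,0,0,0,0,0,0,0,0,0,0,0,0,0,0,0,0,0,0,0,0,0,0,0,0,0,0,0,-1.5,0,0,0,0,0,0,-2.5,0,0,0,0,0,0,-3,0,0,0,0])

```text
time: 11.38
eef_pos: [0.4865, 0.189, 0.1085]
ee_rot: [0.09, -3.137, 0.003]
ft_force: [0.6, -0.4, 0.2]
finger_gap: 0.0426
```

```bash
python3 - <<'E'
from h import *
r=arm.read_camera('wrist');cv2.imwrite('pics/w5.png',r['image'][:,:,::-1])
go(.575,-.177,.18,326)
E
```

```text
t 11.43 pos [0.4902 0.1904 0.1156] toolx -176.7 tilt 0.35 gap 0.0426 q7 1.28
shift cm [ -6.41 -37.15  -6.5 ] turn wz 37.3 other turn -142.7
```

View pics/w5.png

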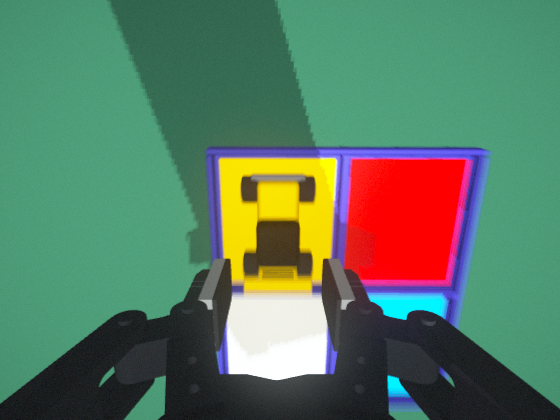

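Request:
servo_tool(plan=[-0.7,-4.0,-0.3,0,0,0,-0.2,-0.7,-4.0,0,0,0,0,-0.2,-0.7,-4.0,0,0,0,0,-0.2,-0.7,-4.0,0,0,0,0,-0.2,-0.7,-4.0,0,0,0,0,-0.2,-0.7,-4.0,0,0,0,0,-0.2,-0.7,-4.0,0,0,0,0,-0.2,-0.7,-4.0,0,0,0,0,-0.2])

```text
time: 12.1
eef_pos: [0.5623, -0.1285, 0.1124]
ee_rot: [-0.091, 3.14, 0.0]
ft_force: [1.0, 0.2, 0.7]
finger_gap: 0.0513
```

Request:
servo_tool(plan=[-0.7,-5.0,0,0,0,0,-0.2,0,0,0,0,0,7,-0.2,0,0,0,0,0,7,-0.2,0,0,0.7,0,0,7,-0.2,0,0,0.7,0,0,7,-0.2,0,0,0.7,0,0,7,-0.2,0,0,0,0,0,2.3,-0.2,0,0,0,0,0,0,-0.2])

```text
time: 12.77
eef_pos: [0.57, -0.1672, 0.0906]
ee_rot: [-0.921, -3.003, 0.001]
ft_force: [-0.5, -0.6, -0.1]
finger_gap: 0.0512
```

```bash
python3 - <<'E'
from h import *
f=find('white_car','wrist',.575,-.177,326,save='pics/f4.png')
if f: go(f[0],f[1],.032,f[2])
go(.5755,-.1768,.032,326.2)
E
```

```text
white_car wrist x 0.5760 y -0.1766 deg 326.9 iou 0.91 conf 0.65
t 12.87 pos [ 0.5703 -0.1674  0.0913] toolx 146.1 tilt 0.02 gap 0.0513 q7 1.45
shift cm [-0.98 -0.45  5.93] turn wz -0.8 other turn 179.2
t 12.87 pos [ 0.5703 -0.1674  0.0913] toolx 146.1 tilt 0.02 gap 0.0513 q7 1.45
shift cm [-0.95 -0.49  5.93] turn wz -0.1 other turn 179.9
```

View pics/f4.png

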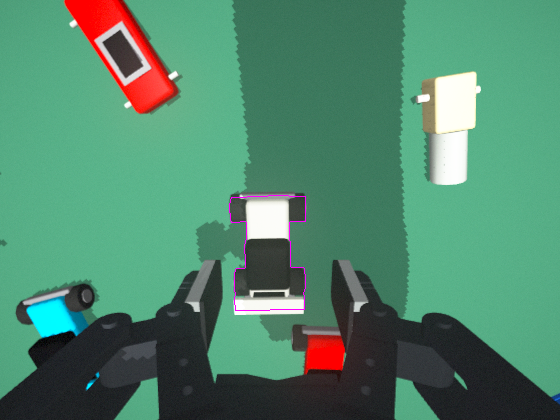

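Request:
servo_tool(plan=[-1.0,-0.5,0,0,0,-0.5,-0.2,0,0,1.5,0,0,0,-0.2,0,0,1.5,0,0,0,-0.2,0,0,1.5,0,0,0,-0.2,0,0,1.4,0,0,0,-0.2,0,0,0,0,0,0,-0.2,0,0,0,0,0,0,-0.2,0,0,0,0,0,0,1])

```text
time: 13.53
eef_pos: [0.5763, -0.1777, 0.033]
ee_rot: [0.905, 3.007, -0.0]
ft_force: [0.3, -0.1, 0.6]
finger_gap: 0.0407
```

Request:
servo_tool(plan=[0,0,0,0,0,0,1,0,0,0,0,0,0,1,0,0,0,0,0,0,1,0,0,0,0,0,0,1,0,0,0,0,0,0,1,0,0,0,0,0,0,1,0,0,-1.5,0,0,0,1,0,0,-2.5,0,0,0,1])

```text
time: 14.2
eef_pos: [0.5738, -0.1763, 0.0702]
ee_rot: [-0.903, -3.003, 0.001]
ft_force: [-0.9, 0.6, -0.2]
finger_gap: 0.0251
```

Request:
servo_tool(plan=[0,0,-2.7,0,0,0,1,0,0,0,0,0,-6.6,1,0,0,0,0,0,-6.6,1,0,0,0,0,0,-6.6,1,0,0,0,0,0,-6.6,1,0,0,0,0,0,-6.6,1,0,0,0,0,0,-3.7,1,0,0,0,0,0,0,1])

```text
time: 14.87
eef_pos: [0.5755, -0.1771, 0.0993]
ee_rot: [0.093, -3.14, -0.0]
ft_force: [0.7, 0.9, -0.6]
finger_gap: 0.025
```

```bash
python3 - <<'E'
from h import *
r=arm.read_camera('wrist');cv2.imwrite('pics/w6.png',r['image'][:,:,::-1])
go(.5873,.196,.10,3.3)
E
```

```text
t 14.92 pos [ 0.5756 -0.1771  0.0993] toolx -176.9 tilt 0.02 gap 0.0251 q7 2.05
shift cm [-3.21 37.19 -0.06] turn wz -0.2 other turn 179.8
```

View pics/w6.png

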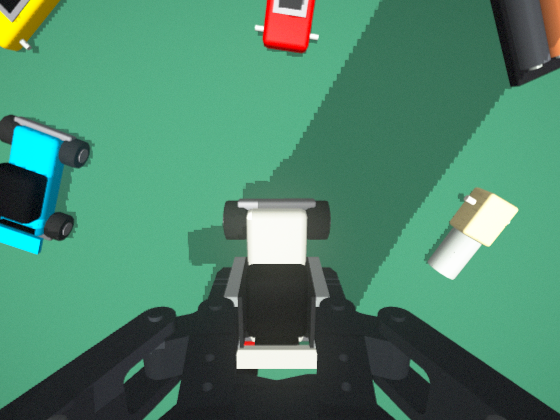

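Request:
servo_tool(plan=[-0.4,4.0,0,0,0,0,1,-0.4,4.0,0,0,0,0,1,-0.4,4.0,0,0,0,0,1,-0.4,4.0,0,0,0,0,1,-0.4,4.0,0,0,0,0,1,-0.4,4.0,0,0,0,0,1,-0.4,4.0,0,0,0,0,1,-0.4,4.0,0,0,0,0,1])

```text
time: 15.58
eef_pos: [0.5895, 0.1461, 0.0994]
ee_rot: [0.083, -3.14, -0.0]
ft_force: [0.3, -0.6, 0.2]
finger_gap: 0.0251
```

Request:
servo_tool(plan=[0,3.0,0,0,0,0,1,0,2.2,0,0,0,0,1,0,0,0,0,0,0,1,0,0,1.5,0,0,0,1,0,0,1.5,0,0,0,1,0,0,0,0,0,0,1,0,0,0,0,0,0,1,0,0,0,0,0,0,1])

```text
time: 16.25
eef_pos: [0.5873, 0.1956, 0.0699]
ee_rot: [-0.085, 3.14, -0.0]
ft_force: [-0.4, 0.7, -0.6]
finger_gap: 0.0251
```

```bash
python3 - <<'E'
from h import *
r=arm.read_camera('wrist');cv2.imwrite('pics/w7.png',r['image'][:,:,::-1])
go(.5873,.196,.039,3.3)
E
```

```text
t 16.30 pos [0.5875 0.1958 0.0703] toolx -176.9 tilt 0.07 gap 0.0252 q7 1.40
shift cm [0.03 0.02 3.13] turn wz -0.2 other turn 179.8
```

View pics/w7.png

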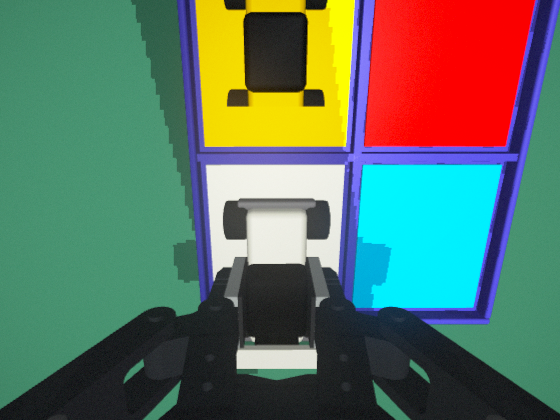

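Request:
servo_tool(plan=[0,0,1.2,0,0,0,1,0,0,1.0,0,0,0,1,0,0,0.6,0,0,0,1,0,0,0.3,0,0,0,1,0,0,0,0,0,0,1,0,0,0,0,0,0,1,0,0,0,0,0,0,1,0,0,0,0,0,0,0])

```text
time: 16.97
eef_pos: [0.5868, 0.196, 0.0385]
ee_rot: [0.087, -3.14, -0.0]
ft_force: [0.5, 0.5, -0.2]
finger_gap: 0.0358
```

Request:
servo_tool(plan=[0,0,0,0,0,0,0,0,0,0,0,0,0,0,0,0,0,0,0,0,0,0,0,0,0,0,0,0,0,0,0,0,0,0,0,0,0,-2,0,0,0,0,0,0,-3,0,0,0,0,0,0,-3,0,0,0,0])

```text
time: 17.63
eef_pos: [0.586, 0.1957, 0.1181]
ee_rot: [0.088, -3.138, 0.002]
ft_force: [1.2, 0.8, -0.0]
finger_gap: 0.0425
```

```bash
python3 - <<'E'
from h import *
r=arm.read_camera('wrist');cv2.imwrite('pics/w8.png',r['image'][:,:,::-1])
go(.678,-.1996,.13,323)
E
```

```text
t 17.68 pos [0.5897 0.1967 0.1257] toolx -176.8 tilt 0.44 gap 0.0427 q7 1.38
shift cm [ -6.62 -40.05  -0.48] turn wz 40.2 other turn -139.8
```

View pics/w8.png

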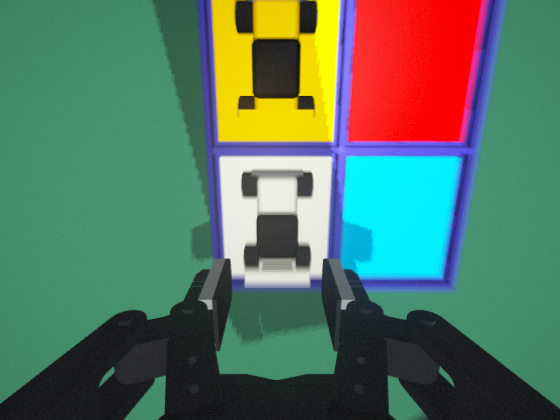

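Request:
servo_tool(plan=[-0.7,-4.0,0,0,0,0,-0.2,-0.7,-4.0,0,0,0,0,-0.2,-0.7,-4.0,0,0,0,0,-0.2,-0.7,-4.0,0,0,0,0,-0.2,-0.7,-4.0,0,0,0,0,-0.2,-0.7,-4.0,0,0,0,0,-0.2,-0.7,-4.0,0,0,0,0,-0.2,-0.7,-4.0,0,0,0,0,-0.2])

```text
time: 18.35
eef_pos: [0.6609, -0.1222, 0.1182]
ee_rot: [-0.088, 3.14, 0.0]
ft_force: [1.0, -0.1, 0.9]
finger_gap: 0.0513
```

Request:
servo_tool(plan=[-0.5,-4.0,0,0,0,0,-0.2,-0.5,-4.0,0,0,0,0,-0.2,0,0,0.7,0,0,7,-0.2,0,0,0.7,0,0,7,-0.2,0,0,0.7,0,0,7,-0.2,0,0,0,0,0,7,-0.2,0,0,0,0,0,7,-0.2,0,0,0,0,0,5.2,-0.2])

```text
time: 19.02
eef_pos: [0.6751, -0.1996, 0.0966]
ee_rot: [-1.006, -2.975, 0.0]
ft_force: [-1.5, -1.1, -0.1]
finger_gap: 0.0511
```

Request:
servo_tool(plan=[0,0,0,0,0,0,-0.2,0,0,0,0,0,0,-0.2,0,0,0,0,0,0,-0.2,0,0,0,0,0,0,-0.2,0,0,0,0,0,0,-0.2,0,0,0,0,0,0,-0.2,0,0,0,0,0,0,-0.2,0,0,0,0,0,0,-0.2])

```text
time: 19.68
eef_pos: [0.6751, -0.1997, 0.0973]
ee_rot: [0.996, 2.979, 0.0]
ft_force: [-0.1, -0.8, 0.1]
finger_gap: 0.051
```

```bash
python3 - <<'E'
from h import *
f=find('red_car','wrist',.678,-.1996,323,save='pics/f5.png')
if f: go(f[0],f[1],.032,f[2])
go(.678,-.1996,.032,323)
find('cyan_car','wrist',.556,-.33,158)
E
```

```text
red_car wrist x 0.6780 y -0.1994 deg 323.7 iou 0.91 conf 0.69
t 19.78 pos [ 0.6751 -0.1997  0.0973] toolx 143.0 tilt 0.00 gap 0.0512 q7 1.41
shift cm [-0.21  0.19  6.53] turn wz -0.7 other turn 179.3
t 19.78 pos [ 0.6751 -0.1997  0.0973] toolx 143.0 tilt 0.00 gap 0.0512 q7 1.41
shift cm [-0.22  0.18  6.53] turn wz 0.0 other turn -180.0
cyan_car wrist x 0.5540 y -0.3312 deg 342.3 iou 0.93 conf 0.72
```

View pics/f5.png

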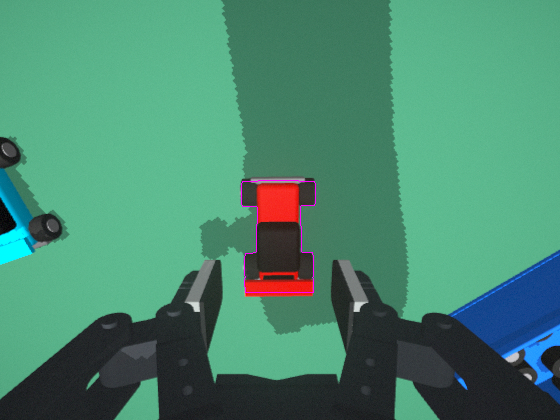

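Request:
servo_tool(plan=[-0.2,0.2,1.5,0,0,-0.4,-0.2,0,0,1.5,0,0,0,-0.2,0,0,1.5,0,0,0,-0.2,0,0,1.5,0,0,0,-0.2,0,0,0.5,0,0,0,-0.2,0,0,0,0,0,0,-0.2,0,0,0,0,0,0,-0.2,0,0,0,0,0,0,1])

```text
time: 20.55
eef_pos: [0.6784, -0.1996, 0.033]
ee_rot: [0.986, 2.982, -0.0]
ft_force: [0.7, -0.1, -0.6]
finger_gap: 0.0409
```

Request:
servo_tool(plan=[0,0,0,0,0,0,1,0,0,0,0,0,0,1,0,0,0,0,0,0,1,0,0,0,0,0,0,1,0,0,0,0,0,0,1,0,0,0,0,0,0,1,0,0,-1.5,0,0,0,1,0,0,-2.5,0,0,0,1])

```text
time: 21.22
eef_pos: [0.6757, -0.1983, 0.0699]
ee_rot: [-0.985, -2.977, 0.001]
ft_force: [0.6, -0.1, -0.3]
finger_gap: 0.0247
```

Request:
servo_tool(plan=[0,0,-2.7,0,0,0,1,0,0,0,0,0,-6.6,1,0,0,0,0,0,-6.6,1,0,0,0,0,0,-6.6,1,0,0,0,0,0,-6.6,1,0,0,0,0,0,-6.6,1,0,0,0,0,0,-6.8,1,0,0,0,0,0,0,1])

```text
time: 21.88
eef_pos: [0.6777, -0.1996, 0.1001]
ee_rot: [-0.096, 3.14, -0.0]
ft_force: [0.8, -0.6, -1.1]
finger_gap: 0.0253
```

```bash
python3 - <<'E'
from h import *
r=arm.read_camera('wrist');cv2.imwrite('pics/w9.png',r['image'][:,:,::-1])
go(.4825,.276,.10,3.3)
E
```

```text
t 21.93 pos [ 0.6778 -0.1995  0.1   ] toolx -176.9 tilt 0.01 gap 0.0249 q7 2.04
shift cm [1.695e+01 4.853e+01 1.000e-02] turn wz -0.2 other turn 179.8
```

View pics/w9.png

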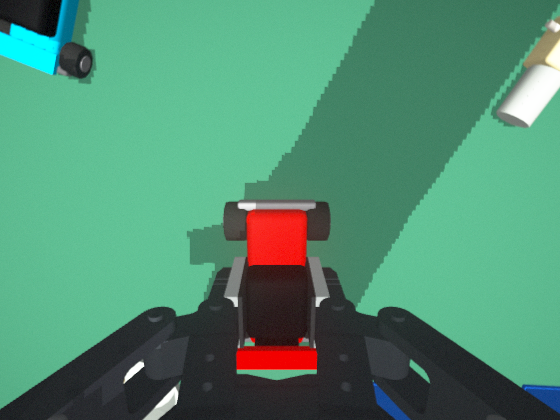

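Request:
servo_tool(plan=[1.2,3.5,0,0,0,0,1,1.2,3.5,0,0,0,0,1,1.2,3.5,0,0,0,0,1,1.2,3.5,0,0,0,0,1,1.2,3.5,0,0,0,0,1,1.2,3.5,0,0,0,0,1,1.2,3.5,0,0,0,0,1,1.2,3.5,0,0,0,0,1])

```text
time: 22.6
eef_pos: [0.5655, 0.0764, 0.0998]
ee_rot: [-0.079, 3.14, 0.0]
ft_force: [1.2, 0.7, 0.4]
finger_gap: 0.025
```

Request:
servo_tool(plan=[1.2,3.5,0,0,0,0,1,1.2,3.5,0,0,0,0,1,1.2,3.5,0,0,0,0,1,1.2,3.5,0,0,0,0,1,1.2,3.5,0,0,0,0,1,1.4,3.0,0,0,0,0,1,0,0,0,0,0,0,1,0,0,0,0,0,0,1])

```text
time: 23.27
eef_pos: [0.4796, 0.278, 0.0995]
ee_rot: [0.089, -3.14, -0.001]
ft_force: [0.6, -1.6, -0.3]
finger_gap: 0.025
```

Request:
servo_tool(plan=[0,0,0,0,0,0,1,0,0,1.5,0,0,0,1,0,0,1.5,0,0,0,1,0,0,0,0,0,0,1,0,0,0,0,0,0,1,0,0,0,0,0,0,1,0,0,0,0,0,0,1,0,0,0,0,0,0,1])

```text
time: 23.93
eef_pos: [0.4818, 0.2755, 0.0702]
ee_rot: [-0.086, 3.139, 0.001]
ft_force: [-0.1, 0.3, -0.1]
finger_gap: 0.0249
```

```bash
python3 - <<'E'
from h import *
r=arm.read_camera('wrist');cv2.imwrite('pics/w10.png',r['image'][:,:,::-1])
go(.4825,.276,.039,3.3)
E
```

```text
t 23.98 pos [0.4816 0.2755 0.0701] toolx -176.8 tilt 0.07 gap 0.0250 q7 1.16
shift cm [-0.08  0.04  3.11] turn wz -0.1 other turn 179.9
```

View pics/w10.png

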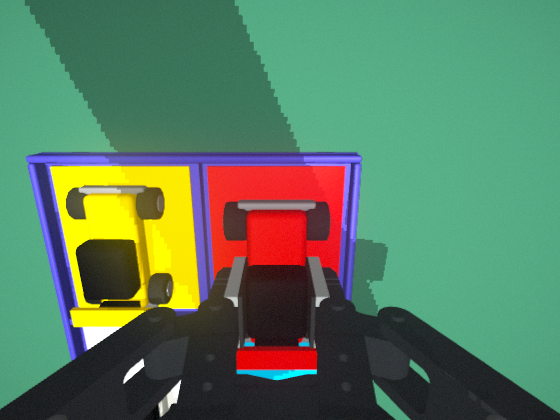

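Request:
servo_tool(plan=[0,0,1.2,0,0,0,1,0,0,1.0,0,0,0,1,0,0,0.6,0,0,0,1,0,0,0.3,0,0,0,1,0,0,0,0,0,0,1,0,0,0,0,0,0,1,0,0,0,0,0,0,1,0,0,0,0,0,0,0])

```text
time: 24.65
eef_pos: [0.4809, 0.2754, 0.0384]
ee_rot: [0.088, -3.14, -0.0]
ft_force: [1.0, 0.8, -0.1]
finger_gap: 0.0354
```

Request:
servo_tool(plan=[0,0,0,0,0,0,0,0,0,0,0,0,0,0,0,0,0,0,0,0,0,0,0,0,0,0,0,0,0,0,0,0,0,0,0,0,0,-2,0,0,0,0,0,0,-3,0,0,0,0,0,0,-3,0,0,0,0])

```text
time: 25.32
eef_pos: [0.4804, 0.2749, 0.1182]
ee_rot: [0.087, -3.138, 0.003]
ft_force: [0.7, 1.3, -0.8]
finger_gap: 0.043
```

```bash
python3 - <<'E'
from h import *
r=arm.read_camera('wrist');cv2.imwrite('pics/w11.png',r['image'][:,:,::-1])
go(.554,-.3308,.12,342.3)
E
```

```text
t 25.37 pos [0.4837 0.2767 0.1252] toolx -176.8 tilt 0.41 gap 0.0429 q7 1.14
shift cm [ -3.66 -61.04   0.32] turn wz 20.9 other turn -159.1
```

View pics/w11.png

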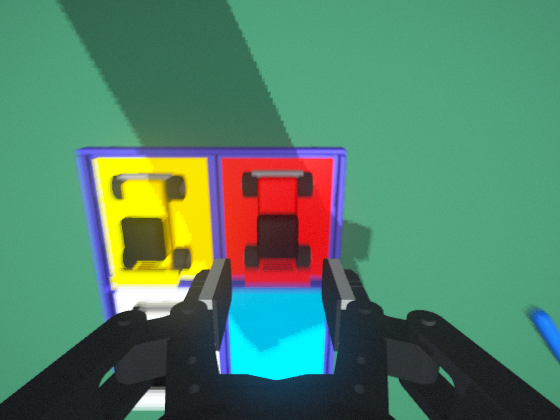

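Request:
servo_tool(plan=[-0.2,-3.8,0,0,0,0,-0.2,-0.2,-3.8,0,0,0,0,-0.2,-0.2,-3.8,0,0,0,0,-0.2,-0.2,-3.8,0,0,0,0,-0.2,-0.2,-3.8,0,0,0,0,-0.2,-0.2,-3.8,0,0,0,0,-0.2,-0.2,-3.8,0,0,0,0,-0.2,-0.2,-3.8,0,0,0,0,-0.2])

```text
time: 26.03
eef_pos: [0.514, -0.0289, 0.1183]
ee_rot: [-0.088, 3.14, 0.0]
ft_force: [0.8, 0.1, 0.3]
finger_gap: 0.0509
```

Request:
servo_tool(plan=[-0.2,-3.8,0,0,0,0,-0.2,-0.2,-3.8,0,0,0,0,-0.2,-0.2,-3.8,0,0,0,0,-0.2,-0.2,-3.8,0,0,0,0,-0.2,-0.2,-3.8,0,0,0,0,-0.2,-0.4,-3.8,0,0,0,0,-0.2,-0.4,-3.8,0,0,0,0,-0.2,-0.4,-3.8,0,0,0,0,-0.2])

```text
time: 26.7
eef_pos: [0.5531, -0.3311, 0.118]
ee_rot: [-0.089, 3.14, 0.0]
ft_force: [0.7, 0.4, 0.6]
finger_gap: 0.0512
```

Request:
servo_tool(plan=[0,0,0.7,0,0,7,-0.2,0,0,0.7,0,0,7,-0.2,0,0,0.6,0,0,6.9,-0.2,0,0,0,0,0,0,-0.2,0,0,0,0,0,0,-0.2,0,0,0,0,0,0,-0.2,0,0,0,0,0,0,-0.2,0,0,0,0,0,0,-0.2])

```text
time: 27.37
eef_pos: [0.5533, -0.3295, 0.0989]
ee_rot: [0.48, 3.104, -0.0]
ft_force: [-0.1, 0.1, -0.4]
finger_gap: 0.0515
```

```bash
python3 - <<'E'
from h import *
f=find('cyan_car','wrist',.554,-.331,342.3,save='pics/f6.png')
if f: go(f[0],f[1],.032,f[2])
go(.554,-.331,.032,342.3)
E
```

```text
cyan_car wrist x 0.5542 y -0.3295 deg 342.5 iou 0.91 conf 0.94
t 27.47 pos [ 0.5532 -0.3295  0.0988] toolx 162.4 tilt 0.04 gap 0.0510 q7 2.01
shift cm [-0.1   0.03  6.68] turn wz -0.1 other turn 179.9
t 27.47 pos [ 0.5532 -0.3295  0.0988] toolx 162.4 tilt 0.04 gap 0.0510 q7 2.01
shift cm [-0.12 -0.12  6.68] turn wz 0.1 other turn -179.9
```

View pics/f6.png

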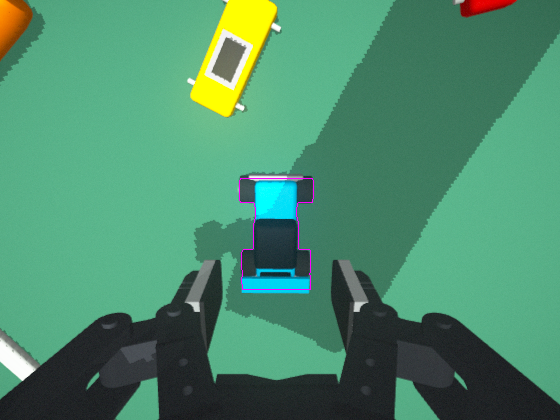

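Request:
servo_tool(plan=[-0.1,0,1.5,0,0,0,-0.2,0,0,1.5,0,0,0,-0.2,0,0,1.5,0,0,0,-0.2,0,0,1.5,0,0,0,-0.2,0,0,0.7,0,0,0,-0.2,0,0,0,0,0,0,-0.2,0,0,0,0,0,0,-0.2,0,0,0,0,0,0,1])

```text
time: 28.13
eef_pos: [0.5545, -0.3303, 0.0324]
ee_rot: [0.483, 3.103, -0.001]
ft_force: [0.5, -0.5, 0.6]
finger_gap: 0.0404
```

Request:
servo_tool(plan=[0,0,0,0,0,0,1,0,0,0,0,0,0,1,0,0,0,0,0,0,1,0,0,0,0,0,0,1,0,0,0,0,0,0,1,0,0,0,0,0,0,1,0,0,-1.5,0,0,0,1,0,0,-2.5,0,0,0,1])

```text
time: 28.8
eef_pos: [0.5524, -0.3285, 0.0691]
ee_rot: [-0.482, -3.099, -0.003]
ft_force: [-0.0, 0.0, 0.1]
finger_gap: 0.0247
```

Request:
servo_tool(plan=[0,0,-2.7,0,0,0,1,0,0,0,0,0,-6.8,1,0,0,0,0,0,-6.8,1,0,0,0,0,0,-6.8,1,0,0,0,0,0,-0.6,1,0,0,0,0,0,0,1,0,0,0,0,0,0,1,0,0,0,0,0,0,1])

```text
time: 29.47
eef_pos: [0.5538, -0.3298, 0.0981]
ee_rot: [0.086, -3.14, -0.0]
ft_force: [0.0, 0.5, -0.2]
finger_gap: 0.025
```

```bash
python3 - <<'E'
from h import *
r=arm.read_camera('wrist');cv2.imwrite('pics/w12.png',r['image'][:,:,::-1])
go(.5823,.2818,.10,3.3)
E
```

```text
t 29.52 pos [ 0.5539 -0.3297  0.0981] toolx -176.8 tilt 0.02 gap 0.0249 q7 2.34
shift cm [-6.22 60.9  -0.19] turn wz -0.1 other turn 179.9
```

View pics/w12.png

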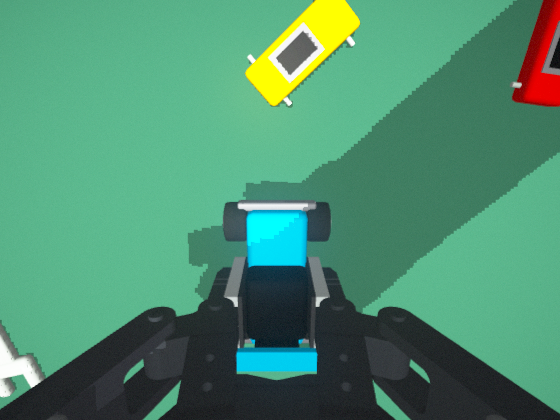

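Request:
servo_tool(plan=[-0.4,3.8,-0.2,0,0,0,1,-0.4,3.8,0,0,0,0,1,-0.4,3.8,0,0,0,0,1,-0.4,3.8,0,0,0,0,1,-0.4,3.8,0,0,0,0,1,-0.4,3.8,0,0,0,0,1,-0.4,3.8,0,0,0,0,1,-0.4,3.8,0,0,0,0,1])

```text
time: 30.18
eef_pos: [0.5682, -0.0225, 0.1004]
ee_rot: [-0.088, 3.14, -0.0]
ft_force: [0.3, -0.3, 0.0]
finger_gap: 0.025
```

Request:
servo_tool(plan=[-0.4,3.8,0,0,0,0,1,-0.4,3.8,0,0,0,0,1,-0.4,3.8,0,0,0,0,1,-0.4,3.8,0,0,0,0,1,-0.4,3.8,0,0,0,0,1,-0.4,3.8,0,0,0,0,1,-0.4,3.8,0,0,0,0,1,-0.2,3.9,0,0,0,0,1])

```text
time: 30.85
eef_pos: [0.5808, 0.2834, 0.1002]
ee_rot: [-0.087, 3.14, -0.001]
ft_force: [1.0, 0.0, -0.7]
finger_gap: 0.0252
```

Request:
servo_tool(plan=[0,0,0,0,0,0,1,0,0,0,0,0,0,1,0,0,1.5,0,0,0,1,0,0,1.5,0,0,0,1,0,0,0,0,0,0,1,0,0,0,0,0,0,1,0,0,0,0,0,0,1,0,0,0,0,0,0,1])

```text
time: 31.52
eef_pos: [0.5816, 0.2814, 0.0715]
ee_rot: [-0.089, 3.139, 0.001]
ft_force: [-0.1, -0.1, -0.5]
finger_gap: 0.0251
```

```bash
python3 - <<'E'
from h import *
r=arm.read_camera('wrist');cv2.imwrite('pics/w13.png',r['image'][:,:,::-1])
go(.5823,.2818,.039,3.3)
E
```

```text
t 31.57 pos [0.5815 0.2817 0.0714] toolx -176.7 tilt 0.09 gap 0.0249 q7 1.30
shift cm [-0.08  0.01  3.25] turn wz -0.0 other turn 180.0
```

View pics/w13.png

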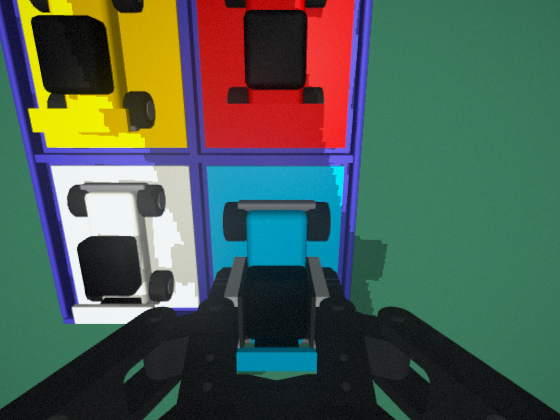

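Request:
servo_tool(plan=[-0.1,0,1.2,0,0,0,1,0,0,1.0,0,0,0,1,0,0,0.6,0,0,0,1,0,0,0.4,0,0,0,1,0,0,0,0,0,0,1,0,0,0,0,0,0,1,0,0,0,0,0,0,1,0,0,0,0,0,0,0])

```text
time: 32.23
eef_pos: [0.5815, 0.2818, 0.0381]
ee_rot: [0.09, -3.14, 0.0]
ft_force: [-1.1, -0.2, 0.3]
finger_gap: 0.0358
```

Request:
servo_tool(plan=[0,0,0,0,0,0,0,0,0,0,0,0,0,0,0,0,0,0,0,0,0,0,0,0,0,0,0,0,0,0,0,0,0,0,0,0,0,-2,0,0,0,0,0,0,-3,0,0,0,0,0,0,-4,0,0,0,0])

```text
time: 32.9
eef_pos: [0.5799, 0.2811, 0.1261]
ee_rot: [0.09, -3.135, 0.005]
ft_force: [1.4, 0.1, -0.5]
finger_gap: 0.0426
```

Request:
servo_tool(plan=[0,0,-4,0,0,0,0,-3,0,-3,0,0,0,0,-3,0,-3,0,0,0,0,0,0,0,0,0,0,0,0,0,0,0,0,0,0,0,0,0,0,0,0,0,0,0,0,0,0,0,0,0,0,0,0,0,0,0])

```text
time: 33.57
eef_pos: [0.6393, 0.2854, 0.2256]
ee_rot: [0.091, -3.137, 0.001]
ft_force: [-0.6, 0.1, 0.5]
finger_gap: 0.0424
```

```bash
python3 - <<'E'
from h import *
s=arm.observe();print(s['time'],s['eef_pos'])
for c in ['wrist','top','scene']:
    r=arm.read_camera(c);cv2.imwrite(f'pics/end_{c}.png',r['image'][:,:,::-1])
P={'yellow':(.4875,.1902),'white':(.5873,.196),'red':(.4825,.276),'cyan':(.5823,.2818)}
for n,p in P.items():
    for c in ['wrist','scene']:
        f=find(n+'_car',c,*p,3.3,z0=.006)
        if f: print('   offset mm',np.round((np.array(f[:2])-p)*1000,1))
E
```

```text
33.5667 [0.63933079 0.28538792 0.22563233]
yellow_car wrist x 0.4876 y 0.1910 deg 0.8 iou 0.93 conf 0.82
   offset mm [0.1 0.8]
yellow_car scene x 0.4881 y 0.1888 deg 1.7 iou 0.90 conf 0.57
   offset mm [ 0.6 -1.4]
white_car wrist x 0.5844 y 0.1964 deg 3.7 iou 0.92 conf 0.80
   offset mm [-2.9  0.4]
white_car scene x 0.5865 y 0.1952 deg 1.2 iou 0.90 conf 0.85
   offset mm [-0.8 -0.8]
red_car wrist x 0.4806 y 0.2758 deg 3.9 iou 0.96 conf 0.96
   offset mm [-1.9 -0.2]
red_car scene x 0.4799 y 0.2749 deg 3.3 iou 0.87 conf 0.88
   offset mm [-2.6 -1.1]
cyan_car wrist x 0.5804 y 0.2823 deg 3.2 iou 0.93 conf 0.70
   offset mm [-1.9  0.5]
cyan_car scene x 0.5809 y 0.2822 deg -0.2 iou 0.87 conf 0.67
   offset mm [-1.4  0.4]
```

View pics/end_wrist.png

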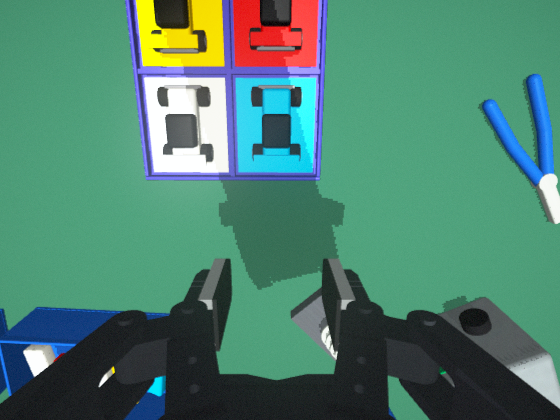

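View pics/end_scene.png

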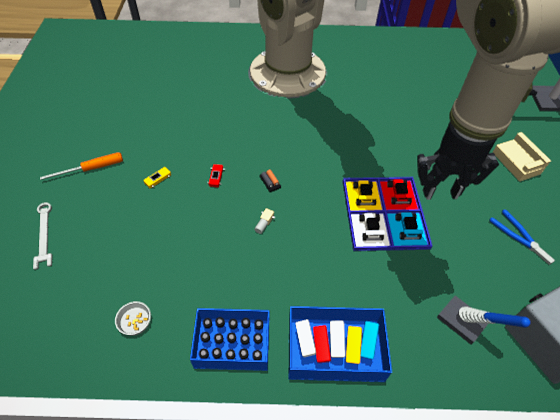

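All four buggies sit in their own bays within about 3 mm of the middle, and the shells look unmoved. I'm handing the job in.

```bash
python3 -c "
from workcell import arm
print(arm.sign_off())"
```

```text
the job is handed in; nothing more can be done
None
```

I placed the yellow, white, red and light blue buggies, in that order, each on the pad of its own colour. Each was gripped between its tyres, lowered onto its pad and only then released. I handed the job in at about 34 s, and sign-off reported no verdict.

- **Placing:** the last checks, with the wrist and scene cameras, put every buggy within about 3 mm of its bay's middle. The long axes are within about 4° of the bay's, well inside the limits.
- **Camera disagreement:** the two cameras differed by up to 3 mm and 3.5°, the calibration being good to about 2 mm.
- **Shells:** both appear in the scene image at their starting places. I compared them by eye and did not measure them again.
- **Contact:** the gripper was open and clear of everything at the end. The forces shown after each move stayed below about 2 N.
- **Not measured:** tilt and foot height were judged only from the images and the release height. No check failed.

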